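# Free the jammed sole-mould insert with the mallet

### The job

The sole-shaped insert has jammed high in its mould. Pick up the wooden mallet and, holding it head upright, work the insert down with light taps on its two ends in turn, toe end first, each tap sinking the struck end by about a centimetre, so that it never cocks badly, until the insert's shoulder is about flush with the mould's top all round. Then stand the mallet back on its cork pad, on its face.

Things in the scene. Friction and masses are not known exactly. Their poses are not given: they have to be found in the camera images.
- mallet_head (a point): centre of the wooden mallet's head: an upright cylinder 36 mm in diameter and 80 mm tall, standing on its flat lower face on the cork pad; this point is on its axis, 40 mm above that face, z up. A handle 18 mm thick sticks out level from mid-height along the point's -x, to 156 mm from the axis. About 250 g. Grip the head from above across the point's y, clear of the handle; strike straight down, face first.
- pad: round cork pad, 110 mm across and 5 mm thick, fixed on the bench; origin at the centre of its underside. The mallet stands on it at first and belongs on it.
- mould: the sole mould: open dark steel frame 210 x 120 mm, 60 mm high, fixed on the bench, long side along its x; origin at the centre of its underside, so its top is 60 mm above the origin. The jammed insert stands up out of its 158 x 68 mm opening. (A shorter mould nearby, 150 x 120 mm, with a heel-shaped block, is not to be worked on.)
- insert: the jammed aluminium insert: block 150 x 60 x 40 mm with a sole-shaped face 8 mm high on its top, which the mallet hits; origin at the centre of the block's underside, x towards the toe, z up. It sticks by friction: a push of about 10 N on one end sinks that end, the other end stays within 2 mm, and it stays where left. Its shoulder is the block's top; some 4 mm below flush it meets a stop.
- toe (a point): where to tap the toe end: top of the sole-shaped face, in the middle of its broad round end (52 mm wide). With the insert's shoulder flush with the mould's top it lies 8 mm above the mould's top; at the start about 27 to 32 mm above it. Site x points from heel to toe along the insert, z up out of its face.
- heel (a point): where to tap the heel end: top of the sole-shaped face, in the middle of its narrow round end (41 mm wide), 92 mm from the toe point; 8 mm above the mould's top when the shoulder is flush, about 27 to 32 mm at the start. Axes as for the toe point.
Mind the look-alikes: they are no part of the job. Leave any yellow look-alike of the part that bears mallet_head alone.

How it is judged:
By the outcome, as a careful person would: the job done as asked, in the order asked, and still so for the second after the job is handed in, with the robot touching nothing.
It also fails if it takes over 51 s, if anything falls off the work surface, if the arm or the gripper's body presses on something with over 40 N, if the wrist force passes 120 N, or if a joint passes its speed limit or range.

### The arm

A 6-joint arm with a two-finger parallel gripper is mounted at the origin on the work surface. World frame = base frame: x ahead of the robot, y to its left, z up, the work surface at z = 0. Lengths are in mm, angles in rad, forces in N, time in s.
With the tool pointing down it reaches from about 350 to 975 mm from the base axis. Payload 4.9 kg.
Tool frame: the origin (TCP) lies at the very end of the fingers, on their centre line; the grasp point (between the pads) lies 19 mm behind it (tcp_to_grasp is the distance from the TCP to the grasp point, in mm); x points along the fingers, z is the direction in which the jaws open and shut, and the axes are right-handed (so a half turn about x gives the same grasp; the last joint's range is limited). The gripper opens to 85 mm and grips with 20 to 120 N. Pads are 22 mm wide; open, the fingers measure 114 mm over their backs; the gripper's body (76 mm by 85 mm) begins 54 mm behind the grasp point. The pads swing forward as they close: fully open they stand 13 mm farther back than shut.
Start: joints at [-0.119, 0.053, 1.613, -0, 1.476, -0.119], TCP at [624.981, 0.003, 231.304] pointing down, gripper open.
Joint ranges: [-3.01, 3.01], [-1.01, 2.22], [0.06, 2.58], [-1.02, 4.17], [0.09, 2.62], [-3.14, 3.14]. Speed limits (rad/s): [2.57, 2.57, 3.14, 3.14, 3.14, 3.14].

### API

Orientations are given as a rotation vector (axis times angle).
In Python, from station import state, snapshot, camera_params, sign_off, tcp_to_grasp gives the robot as it stands.
- The arm moves only by the shell command python3 -m creep 'ROWS' [FORCE]. ROWS is JSON, a list of rows, each a list of 7 numbers: the shift along the world's x, y, z in cm, then the turn, a rotation vector about the world's x, y, z in degrees, then the closure, from 0 (fully open) to 1 (shut). In form: [[x, y, z, ax, ay, az, jaw], ...]. A call has 1 to 20 rows; each row is the pose to reach, as a shift and turn from the pose commanded when the call began; what a row does not reach only later rows make up. A row lasts 1/12 s, in which the tool goes at most 41.7 mm and 7.16 degrees, less where a joint would pass 70% of its speed; a pose out of reach is approached as far as the arm can. A call with a gripper value outside its range is refused whole. The fingers move at their own pace and stop on an object; FORCE is the grip in N (left out, the last holds). Time passes only in rows, so rows that repeat a pose let the fingers close. It gives the time, the measured TCP pose, the force and the opening at its end, in the units of the state.
- state(): the state, without advancing time (a new reading comes with each control period).
- snapshot(name): name is "scene" or "side" or "wrist"; returns the picture (400x640x3 uint8, red, green, blue); there is no depth.
- camera_params(name): a dict with "fx", "fy", "cx", "cy" (pixels), "extrinsics" (4x4, takes a point from world to camera coordinates). Camera axes: x right, y down, z forward; pixel columns grow to the right and rows downward; lengths in mm; the calibration is good to about 2 mm. A picture is of the moment at which its call begins: read the wrist's pose just before it. camera_params takes no time and is no camera call; for the wrist camera it gives the pose at the moment of the call.
- sign_off(): hands the job in, once; it reports no verdict.
The state is a dict: "clock": time; "joint_pos": joint angles; "dq": joint speeds; "joint_torque": joint torques, N m; "eef_pos": TCP position; "tool_rot": TCP orientation; "contact_force": force on the tool from outside, world axes, zero at the start; "moment": the same for the moment, N m; "finger_gap": finger opening in mm.
Only numpy, scipy, OpenCV 4.12 (cv2) and the standard library are available. Lean on these libraries where they do the work, as an engineer would, in place of code of your own. Each camera call takes 0.05 s, during which the arm holds its last target. There are 200 camera calls.

## Working session

There is one attempt and no reset: what is moved stays moved. The work goes in short steps, Python scripts to look and compute and a shell command to move; the robot and the scene stay as the last step left them, time stands still between calls to the robot, and variables do not carry over. Pictures are saved under pics/ and viewed, about 8 in all and at most 12, crops included, and the job is handed in when it is done.

```bash
mkdir -p pics; ls; python3 - <<'E'
from station import *
import cv2,numpy as np
print(state(), tcp_to_grasp)
for n in ["scene","side"]:
    im=snapshot(n); cv2.imwrite(f"pics/{n}0.png",im[:,:,::-1]); p=camera_params(n); print(n,{k:np.round(v,3).tolist() for k,v in p.items()})
im=np.vstack([cv2.imread("pics/scene0.png"),cv2.imread("pics/side0.png")]); cv2.imwrite("pics/both0.png",cv2.resize(im,(480,600)))
E
```

```text
pics
{'clock': 0.0, 'joint_pos': array([-1.18944268e-01,  5.33424569e-02,  1.61429542e+00, -5.45960541e-06,
        1.47603037e+00, -1.19017418e-01]), 'dq': array([-0.00174334,  0.000961  ,  0.00110484,  0.00070123, -0.0010345 ,
       -0.00081931]), 'joint_torque': array([ 2.70554956e-04, -3.93670499e+01, -3.70175600e+01, -1.62778279e-04,
        6.93513779e-03, -6.06393527e-06]), 'eef_pos': array([6.24367837e+02, 1.09266999e-01, 2.30071117e+02]), 'tool_rot': array([1.31438434e-04, 1.57285788e+00, 2.47194623e-04]), 'contact_force': array([-0.94058758, -0.06648711,  0.4489608 ]), 'moment': array([-0.00521895,  0.08043148,  0.07991457]), 'finger_gap': 85.40609174798897} 18.700000000000003
scene {'fx': 386.72, 'fy': 386.72, 'cx': 319.863, 'cy': 199.146, 'extrinsics': [[-0.197, 0.98, 0.009, 147.005], [0.698, 0.147, -0.701, -380.431], [-0.688, -0.132, -0.713, 1306.111], [0.0, 0.0, 0.0, 1.0]]}
side {'fx': 445.451, 'fy': 445.451, 'cx': 318.069, 'cy': 202.664, 'extrinsics': [[-0.671, -0.741, 0.003, 412.282], [-0.476, 0.428, -0.768, 372.16], [0.568, -0.517, -0.64, 599.826], [0.0, 0.0, 0.0, 1.0]]}
```

View pics/scene0.png

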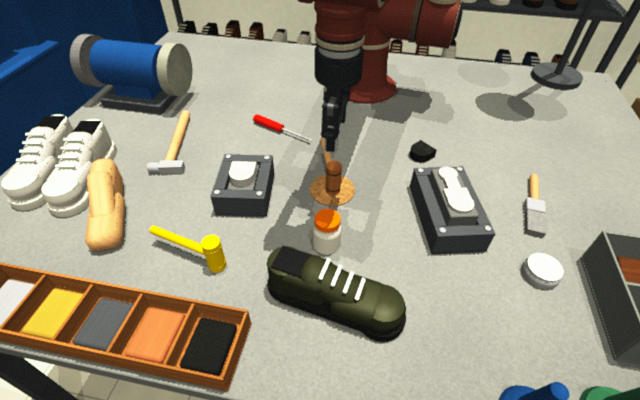

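View pics/side0.png

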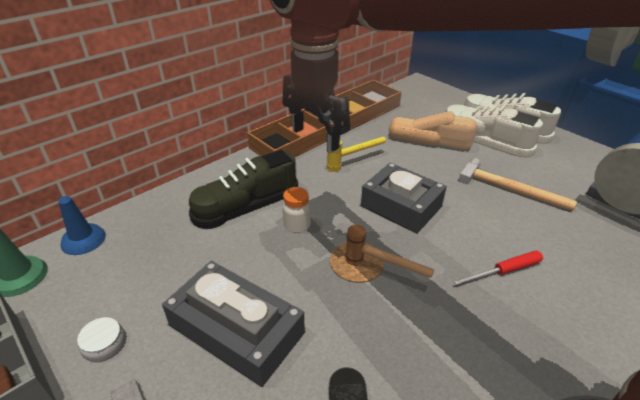

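Candidates for the mallet: brown wooden on cork (scene 334,176; side 356,245), yellow look-alike (scene 213,252) and steel hammers (scene 165,165; 537,215). The brown one on the cork pad fits. The mould is the longer one (scene 452,207; side 235,318), with the broad toe at scene 460,203 / side 213,288. The short one at scene 243,184 is not it. I'll enlarge to confirm.

```bash
python3 - <<'E'
import cv2,numpy as np
a=cv2.imread("pics/scene0.png");b=cv2.imread("pics/side0.png")
def c(im,x,y,w,h,s): return cv2.resize(im[y:y+h,x:x+w],(400,300),interpolation=cv2.INTER_CUBIC)
# x4 crops 100x75 ; mould crops: 133x100 x3 ; 
o=np.vstack([np.hstack([c(a,285,135,100,75,4),c(b,325,215,120,90,0)]),np.hstack([c(a,390,155,133,100,3),c(b,150,255,160,120,0)])])
cv2.imwrite("pics/crop.png",o)
E
```

```text
(no output)
```

View pics/crop.png

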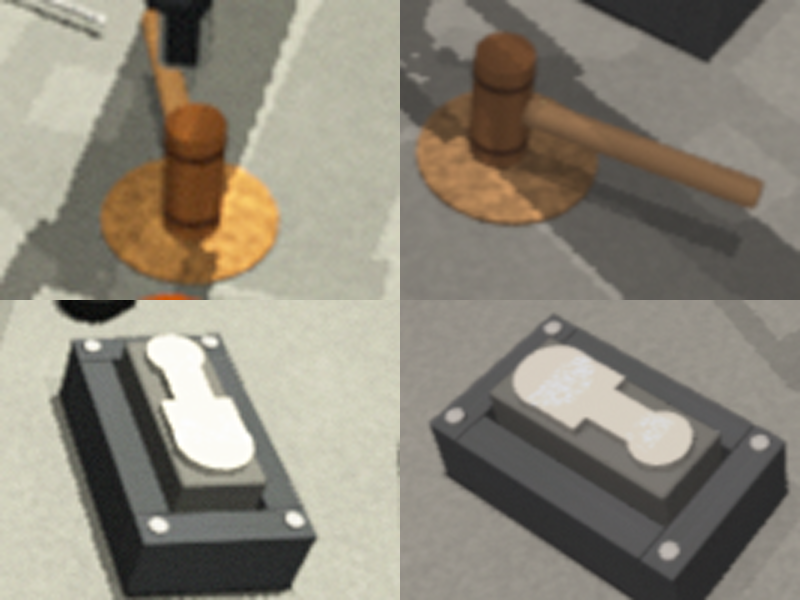

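```bash
cat >h.py <<'E'
from station import *
import cv2,numpy as np
def P(n,T=None):
    p=camera_params(n); K=np.array([[p['fx'],0,p['cx']],[0,p['fy'],p['cy']],[0,0,1]]); return K@np.array(p['extrinsics'])[:3]
def tri(Pa,Pb,a,b):
    X=cv2.triangulatePoints(Pa,Pb,np.array(a,float).reshape(2,1),np.array(b,float).reshape(2,1)).ravel();X=X[:3]/X[3]
    e=[np.hypot(*( (q@np.append(X,1))[:2]/(q@np.append(X,1))[2]-u)) for q,u in((Pa,a),(Pb,b))]
    return X,e
E
python3 - <<'E'
from h import *
A=P("scene");B=P("side")
f=lambda o,s,q:((q[0]+.5)/s-.5+o[0],(q[1]+.5)/s-.5+o[1])
m=lambda a,b:tri(A,B,f((285,135),4,a),f((325,215),3.333,b))
k=lambda a,b:tri(A,B,f((390,155),3.0075,a),f((150,255),2.5,b))
for n,r in dict(headtop=m((196,125),(105,53)),headbot=m((192,216),(98,146)),pad=m((190,219),(106,157)),hend=m((150,12),(357,190)),
 s_toeR=k((295,219),(55,115)),s_toeL=k((158,225),(152,27)),s_heelR=k((210,41),(269,250)),s_heelL=k((92,45),(359,142)),
 toe=k((215,141),(153,78)),heel=k((176,55),(260,138))).items(): print(n,np.round(r[0],1),np.round(r[1],1))
E
```

```text
headtop [522.1 -14.   83.9] [0.2 0.2]
headbot [520.5 -13.3   8.9] [0.2 0.2]
pad [515.5 -15.5   1.5] [0.1 0.1]
hend [377.1 -67.7  49.1] [0.5 0.5]
s_toeR [624.  323.   64.2] [0.4 0.4]
s_toeL [648.5 232.3  64.1] [0.1 0.1]
s_heelR [446.3 276.1  64.2] [0.3 0.3]
s_heelL [470.5 185.3  64. ] [0.1 0.1]
toe [586.2 265.8  89.9] [0.3 0.3]
heel [499.6 241.8  89.8] [0.5 0.5]
```

Triangulation matches the text: head top z 84, toe–heel distance 90, mould top ~60–64, handle length 154 at yaw 20.6°. Now I'll move above the mallet and turn −69.4°.

```bash
python3 -m creep '[[-1,0,-1,0,0,-7,0],[-2,0,-2,0,0,-14,0],[-4,-0.5,-3,0,0,-21,0],[-6,-1,-4,0,0,-28,0],[-8,-1.2,-5,0,0,-35,0],[-10,-1.4,-6,0,0,-42,0],[-10.4,-1.4,-6,0,0,-49,0],[-10.4,-1.4,-6,0,0,-56,0],[-10.4,-1.4,-6,0,0,-63,0],[-10.4,-1.4,-6,0,0,-69.4,0],[-10.4,-1.4,-6,0,0,-69.4,0],[-10.4,-1.4,-6,0,0,-69.4,0]]' 100
python3 - <<'E'
from h import *
A=P("wrist");np.save("w1.npy",A);s=state();print(s['eef_pos'],s['tool_rot'],s['clock'])
im=snapshot("wrist").copy()
for n,X in dict(top=(521.3,-13.6,85),he=(377,-67.7,45),pad=(521.3,-13.6,5)).items():
    u=A@np.append(X,1);u=u[:2]/u[2];print(n,u);cv2.drawMarker(im,tuple(int(round(v)) for v in u),(0,255,0),0,9,1)
cv2.imwrite("pics/w1.png",im[:,:,::-1])
E
```

```text
clock: 1.1
eef_pos: [520.7, -13.9, 170.9]
tool_rot: [0.938, 1.36, -0.939]
contact_force: [0.4, -0.1, 0.2]
finger_gap: 85.3
[520.68812187 -13.9318476  170.89949357] [ 0.93804769  1.35982086 -0.93855044] 1.1
top [318.88732232 201.0124295 ]
he [317.9386564  340.34682953]
pad [318.71273525 174.71296367]
```

View pics/w1.png

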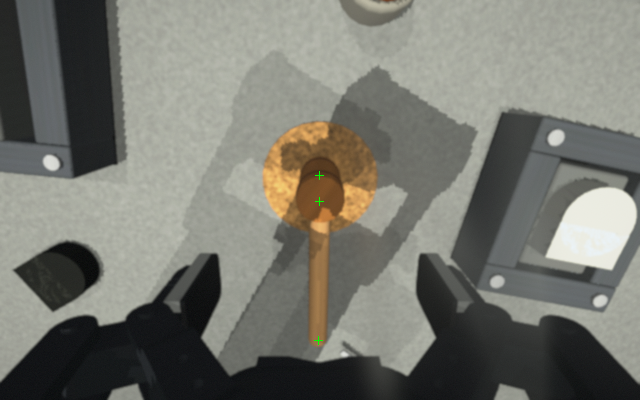

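Wrist view confirms the brown mallet: head centre near (320,197), handle straight down the image to (318,340), midway between the fingers. The error is ≤3 mm, so I'm descending and gripping.

```bash
python3 -m creep '[[0.15,0.05,-2,0,0,0,0],[0.15,0.05,-5,0,0,0,0],[0.15,0.05,-8,0,0,0,0],[0.15,0.05,-10,0,0,0,0],[0.15,0.05,-11.5,0,0,0,0],[0.15,0.05,-12.2,0,0,0,0],[0.15,0.05,-12.5,0,0,0,0],[0.15,0.05,-12.5,0,0,0,0.3],[0.15,0.05,-12.5,0,0,0,1],[0.15,0.05,-12.5,0,0,0,1],[0.15,0.05,-12.5,0,0,0,1],[0.15,0.05,-12.5,0,0,0,1],[0.15,0.05,-12.5,0,0,0,1],[0.15,0.05,-12.5,0,0,0,1],[0.15,0.05,-12.5,0,0,0,1],[0.15,0.05,-12.5,0,0,0,1]]' 100
```

```text
clock: 2.48
eef_pos: [523.9, -13.8, 47.9]
tool_rot: [0.941, 1.355, -0.939]
contact_force: [0.1, -0.2, 5.4]
finger_gap: 33.9
```

```bash
python3 -m creep '[[0,0,0.5,0,0,0,1],[0,0,1.5,0,0,0,1],[0,0,3.5,0,0,0,1],[0,0,6,0,0,0,1],[0,0,8.5,0,0,0,1],[0,0,10.5,0,0,0,1],[0.2,1,11.5,0,0,0,1],[0.7,3,11.5,0,0,0,1],[1.4,6,11.5,0,0,0,1],[2.1,9,11.5,0,0,0,1],[2.8,12,11.5,0,0,0,1],[3.5,15,11.5,0,0,0,1],[4.2,18,11.5,0,0,0,1],[4.9,21,11.5,0,0,0,1],[5.5,24,11.5,0,0,0,1],[6,26.3,11.5,0,0,0,1],[6.3,27.5,11.5,0,0,0,1],[6.4,28,11.5,0,0,0,1],[6.4,28,11.5,0,0,0,1],[6.4,28,11.5,0,0,0,1]]' 100
python3 - <<'E'
from h import *
a=snapshot("scene");b=snapshot("side");print(state()['eef_pos'],state()['contact_force'],state()['moment'])
c=lambda im,x,y:cv2.resize(im[y:y+150,x:x+200],(400,300),interpolation=cv2.INTER_CUBIC)
w=snapshot("wrist")
np.save("w2.npy",P("wrist"))
cv2.imwrite("pics/t1.png",np.vstack([np.hstack([c(a,360,100),c(b,130,170)]),cv2.resize(w[100:400],(800,300))[:, :]])[:,:,::-1])
cv2.imwrite("pics/w2.png",w[:,:,::-1])
E
```

```text
clock: 4.15
eef_pos: [586.0, 265.8, 160.7]
tool_rot: [0.939, 1.358, -0.942]
contact_force: [-0.0, 0.7, -2.1]
finger_gap: 34.0
[586.27503431 265.2668103  161.05031659] [-0.57054902  0.89853923 -2.86756467] [ 0.00628314 -0.00722222 -0.03162354]
```

View pics/t1.png

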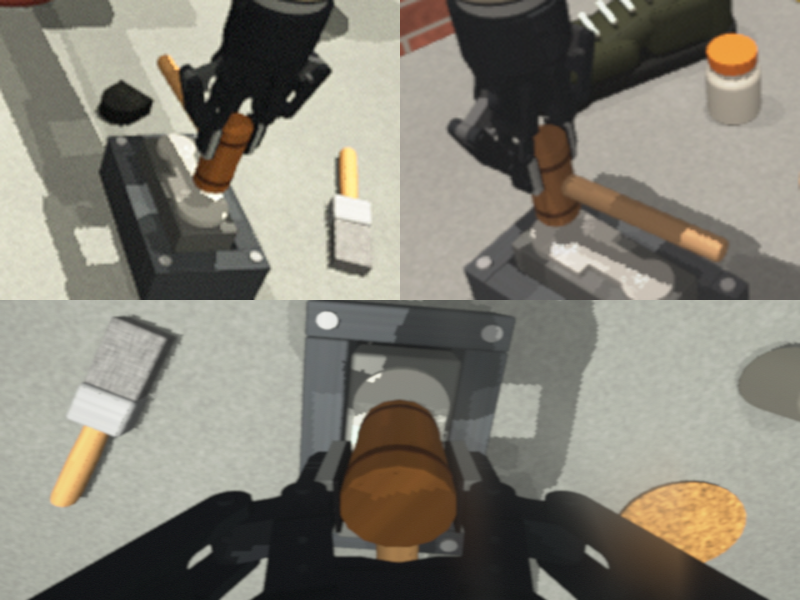

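```bash
python3 - <<'E'
from h import *
A=P("scene");B=P("side")
fa=lambda q:((q[0]+.5)/2-.5+360,(q[1]+.5)/2-.5+100)
fb=lambda q:((q[0]+.5)/2-.5+130,(q[1]+.5)/2-.5+170)
for n,a,b in (("bot",(214,180),(157,213)),("top",(237,127),(151,137)),("hend",(165,64),(325,246))):
    print(n,tri(A,B,fa(a),fb(b)))
th=np.radians(20.6)
for X in ((586,266,118),(586,266,198),(586-156*np.cos(th),266-156*np.sin(th),158)):
    for M,o in((A,(360,100)),(B,(130,170))):
        u=M@np.append(X,1);u=u[:2]/u[2];print(np.round(X),np.round((u-o)*2,1))
E
```

```text
bot (array([581.41241298, 268.70725923, 120.31808533]), [np.float64(0.5124406062075666), np.float64(0.49654187243207815)])
top (array([585.67918355, 263.15640645, 196.5753577 ]), [np.float64(3.943340540085733), np.float64(3.8267880957862292)])
hend (array([441.35110056, 211.33885241, 158.61925515]), [np.float64(2.0344910182881244), np.float64(2.4123469221938776)])
[586 266 118] [209.5 183.4]
[586 266 118] [155.9 209.7]
[586 266 198] [233.  122.6]
[586 266 198] [139.3 138.9]
[440. 211. 158.] [160.7  61. ]
[440. 211. 158.] [321.6 249. ]
```

```bash
python3 -m creep '[[0,0,-1,0,0,0,1],[0,0,-2,0,0,0,1],[0,0,-2.5,0,0,0,1],[0,0,-2.5,0,0,0,1]]'; for i in 1 2 3; do python3 -m creep '[[0,0,-0.1,0,0,0,1],[0,0,-0.2,0,0,0,1]]'|egrep 'eef|force'; done
```

```text
clock: 4.63
eef_pos: [585.3, 265.7, 133.6]
tool_rot: [0.939, 1.36, -0.944]
contact_force: [-0.6, 0.6, -2.2]
finger_gap: 34.1
eef_pos: [586.5, 266.5, 134.2]
contact_force: [0.3, 1.0, -0.7]
eef_pos: [586.7, 266.6, 132.9]
contact_force: [-0.9, -0.6, 3.6]
eef_pos: [587.0, 266.7, 132.0]
contact_force: [-1.4, -0.6, 6.3]
```

```bash
python3 -m creep '[[0,0,-0.2,0,0,0,1],[0,0,-0.4,0,0,0,1],[0,0,-0.6,0,0,0,1],[0,0,-0.8,0,0,0,1],[0,0,-1,0,0,0,1],[0,0,-1.1,0,0,0,1],[0,0,-1.1,0,0,0,1]]'; python3 -c "
from h import *
print(np.mean([ (snapshot('side'),state())[1]['eef_pos'] for i in range(3)],0))"
```

```text
clock: 5.72
eef_pos: [588.0, 267.0, 121.7]
tool_rot: [0.943, 1.355, -0.937]
contact_force: [-0.6, -0.7, 5.5]
finger_gap: 34.1
[587.97961391 266.98712236 121.70837816]
```

```bash
python3 -m creep '[[0,0,0.5,0,0,0,1],[0,0,1.5,0,0,0,1],[0,0,2.8,0,0,0,1],[-1,-0.3,3.2,0,0,0,1],[-3.5,-1,3.2,0,0,0,1],[-6,-1.7,3.2,0,0,0,1],[-8,-2.2,3.2,0,0,0,1],[-8.7,-2.45,3.2,0,0,0,1],[-8.7,-2.45,2.5,0,0,0,1],[-8.7,-2.45,1.7,0,0,0,1],[-8.7,-2.45,1.5,0,0,0,1],[-8.7,-2.45,1.5,0,0,0,1]]'; for i in 1 2 3; do python3 -m creep '[[0,0,-0.1,0,0,0,1],[0,0,-0.1,0,0,0,1]]'|egrep 'eef|force'; done
python3 - <<'E'
from h import *
a=snapshot("scene");b=snapshot("side");w=snapshot("wrist")
c=lambda im,x,y:cv2.resize(im[y:y+150,x:x+200],(400,300),interpolation=cv2.INTER_CUBIC)
cv2.imwrite("pics/t2.png",np.hstack([c(a,360,100),c(b,150,190)])[:,:,::-1])
E
```

```text
clock: 6.87
eef_pos: [499.9, 242.0, 133.5]
tool_rot: [0.94, 1.359, -0.941]
contact_force: [-0.3, -0.6, -2.7]
finger_gap: 34.1
eef_pos: [500.1, 242.1, 133.4]
contact_force: [-0.8, 0.5, -1.4]
eef_pos: [500.1, 242.1, 133.1]
contact_force: [-0.9, -0.1, 2.0]
eef_pos: [500.0, 242.1, 132.1]
contact_force: [0.0, -0.6, 3.4]
```

View pics/t2.png

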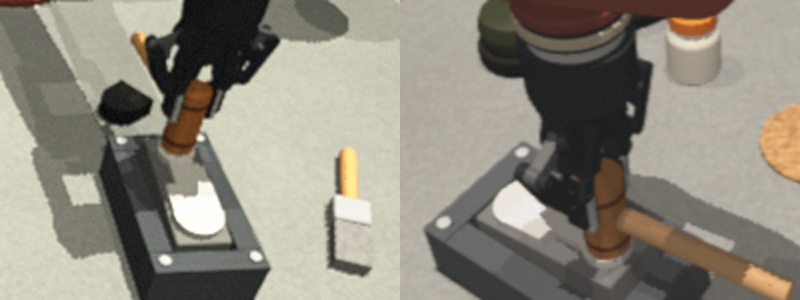

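```bash
python3 -m creep '[[0,0,-0.2,0,0,0,1],[0,0,-0.4,0,0,0,1],[0,0,-0.6,0,0,0,1],[0,0,-0.8,0,0,0,1],[0,0,-1,0,0,0,1],[0,0,-1.2,0,0,0,1],[0,0,-1.2,0,0,0,1]]'|egrep 'clock|eef|force'; python3 -m creep '[[0,0,0.5,0,0,0,1],[0,0,1.5,0,0,0,1],[1,0.3,2.0,0,0,0,1],[3,0.8,2,0,0,0,1],[5.5,1.5,2,0,0,0,1],[7.5,2.1,2,0,0,0,1],[8.7,2.45,1.5,0,0,0,1],[8.7,2.45,0.8,0,0,0,1],[8.7,2.45,0.6,0,0,0,1],[8.7,2.45,0.6,0,0,0,1]]'|egrep 'clock|eef|force'; for i in 1 2 3; do python3 -m creep '[[0,0,-0.1,0,0,0,1],[0,0,-0.1,0,0,0,1]]'|egrep 'eef|force'; done
```

```text
clock: 8.1
eef_pos: [498.9, 241.8, 118.3]
contact_force: [-1.8, -1.1, 2.0]
clock: 8.93
eef_pos: [584.9, 266.1, 123.6]
contact_force: [-0.4, -0.2, -2.5]
eef_pos: [585.7, 266.4, 124.2]
contact_force: [-0.0, 0.0, -2.0]
eef_pos: [586.2, 266.5, 123.6]
contact_force: [-0.3, -0.7, -1.7]
eef_pos: [586.4, 266.5, 122.3]
contact_force: [1.3, 0.2, -1.6]
```

```bash
for i in 1 2 3; do python3 -m creep '[[0,0,-0.1,0,0,0,1],[0,0,-0.1,0,0,0,1]]'|egrep 'eef|force'; done
python3 - <<'E'
from h import *
a=snapshot("scene");b=snapshot("side");w=snapshot("wrist")
c=lambda im,x,y:cv2.resize(im[y:y+112,x:x+150],(400,300),interpolation=cv2.INTER_CUBIC)
cv2.imwrite("pics/t3.png",np.hstack([c(a,385,130),c(b,150,240)])[:,:,::-1])
E
```

```text
eef_pos: [586.4, 266.5, 121.2]
contact_force: [-1.0, -0.3, -1.8]
eef_pos: [586.4, 266.5, 120.1]
contact_force: [0.2, -0.8, -2.1]
eef_pos: [586.4, 266.4, 119.0]
contact_force: [0.5, -0.7, -1.9]
```

View pics/t3.png

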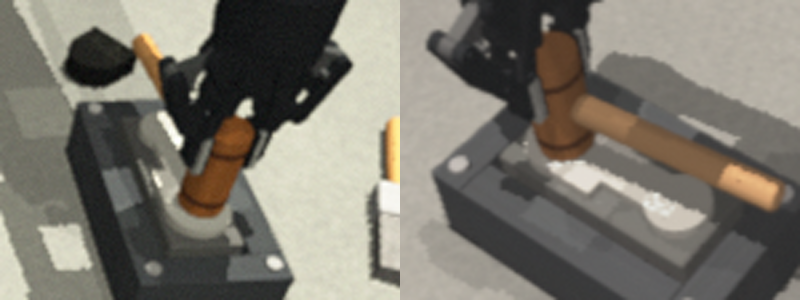

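```bash
for i in 1 2 3; do python3 -m creep '[[0,0,-0.1,0,0,0,1],[0,0,-0.1,0,0,0,1]]'|egrep 'eef|force'; done
```

```text
eef_pos: [586.4, 266.5, 118.2]
contact_force: [0.4, -0.4, -1.7]
eef_pos: [586.7, 266.6, 117.7]
contact_force: [-0.8, 0.4, -0.4]
eef_pos: [586.8, 266.6, 117.5]
contact_force: [-1.1, -0.9, 3.4]
```

```bash
python3 - <<'E'
from h import *
s=state();W=P("wrist");w=snapshot("wrist");cv2.imwrite("pics/w3.png",w[:,:,::-1])
w0=cv2.imread("pics/w2.png")
# predicted shift of top ring points per 3 mm slip
c=np.array([586,266,s['eef_pos'][2]+37.])
pr=lambda X:(lambda u:u[:2]/u[2])(W@np.append(X,1))
print('top',pr(c),'+3mm',pr(c+[0,0,3]),'ring?',pr(c-[0,0,20]))
x0=[int(v) for v in pr(c)]
g0=cv2.cvtColor(w0,cv2.COLOR_BGR2LAB)[:,:,1];g1=cv2.cvtColor(w[:,:,::-1].copy(),cv2.COLOR_BGR2LAB)[:,:,1]
col=slice(315,325)
for g,im in((g0,w0),(g1,w[:,:,::-1])):
    print(np.round(im[150:310:4,col].mean(1)[:,2]).astype(int).tolist())
print([np.flatnonzero(g[280]>138)[[0,-1]].tolist() for g in (g0,g1)])
o=np.hstack([w0[140:340,220:420],w[140:340,220:420,::-1]]);cv2.imwrite("pics/cmp.png",cv2.resize(o,(800,400)))
E
```

```text
top [320.74520875 309.7583101 ] +3mm [320.81057958 314.97778617] ring? [320.37732485 280.38494773]
[58, 59, 76, 79, 85, 130, 136, 136, 136, 136, 136, 136, 130, 84, 59, 84, 85, 85, 85, 85, 86, 86, 86, 85, 53, 69, 86, 85, 85, 103, 119, 116, 120, 121, 122, 123, 110, 108, 107, 105]
[60, 55, 58, 60, 74, 81, 81, 98, 140, 142, 142, 142, 139, 87, 60, 88, 88, 88, 88, 88, 89, 88, 89, 87, 55, 73, 88, 88, 88, 110, 125, 125, 126, 126, 128, 126, 116, 112, 111, 109]
[[61, 354], [36, 354]]
```

View pics/cmp.png

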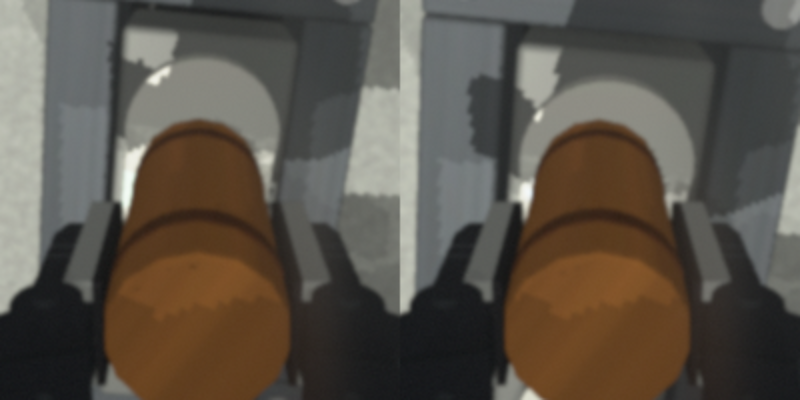

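```bash
python3 -m creep '[[0,0,-0.2,0,0,0,1],[0,0,-0.4,0,0,0,1],[0,0,-0.5,0,0,0,1],[0,0,-0.6,0,0,0,1],[0,0,-0.6,0,0,0,1],[0,0,-0.6,0,0,0,1],[0,0,-0.6,0,0,0,1]]'|egrep 'clock|eef|force';python3 -m creep '[[0,0,0,0,0,0,1],[0,0,0,0,0,0,1]]'|egrep 'clock|eef|force'
```

```text
clock: 11.22
eef_pos: [586.8, 266.6, 111.7]
contact_force: [-1.6, -0.7, 5.7]
clock: 11.38
eef_pos: [586.8, 266.6, 111.7]
contact_force: [-2.2, -0.4, 7.2]
```

```bash
python3 -m creep '[[0,0,0.5,0,0,0,1],[0,0,1.5,0,0,0,1],[-1,-0.3,2,0,0,0,1],[-3.5,-1,2,0,0,0,1],[-6,-1.7,2,0,0,0,1],[-8,-2.2,2,0,0,0,1],[-8.7,-2.45,1.7,0,0,0,1],[-8.7,-2.45,1.2,0,0,0,1],[-8.7,-2.45,1.1,0,0,0,1],[-8.7,-2.45,1.1,0,0,0,1]]'|egrep 'clock|eef|force'; for i in 1 2 3; do python3 -m creep '[[0,0,-0.1,0,0,0,1],[0,0,-0.1,0,0,0,1]]'|egrep 'eef|force'; done
```

```text
clock: 12.22
eef_pos: [500.1, 242.0, 120.8]
contact_force: [-0.2, -0.8, -1.8]
eef_pos: [500.3, 242.1, 120.2]
contact_force: [-0.0, 0.2, -2.8]
eef_pos: [499.8, 242.0, 119.2]
contact_force: [0.0, 0.4, -2.5]
eef_pos: [499.9, 242.1, 119.0]
contact_force: [0.0, -0.5, 1.6]
```

```bash
python3 -m creep '[[0,0,-0.2,0,0,0,1],[0,0,-0.4,0,0,0,1],[0,0,-0.6,0,0,0,1],[0,0,-0.7,0,0,0,1],[0,0,-0.8,0,0,0,1],[0,0,-0.8,0,0,0,1],[0,0,-0.8,0,0,0,1],[0,0,-0.8,0,0,0,1]]'|egrep 'clock|eef|force';python3 -m creep '[[0,0,0,0,0,0,1]]'|egrep 'eef|force'
python3 -m creep '[[0,0,0.5,0,0,0,1],[0,0,1.5,0,0,0,1],[0,0,3,0,0,0,1],[0.2,-2,5,0,0,0,1],[0.4,-5,5,0,0,0,1],[0.6,-8,5,0,0,0,1],[0.8,-11,5,0,0,0,1],[1,-14,5,0,0,0,1],[1.5,-17,5,0,0,0,1],[2,-20,5,0,0,0,1],[2.1,-23,5,0,0,0,1],[2.2,-25,5,0,0,0,1],[2.2,-25,5,0,0,0,1]]'
python3 - <<'E'
from h import *
a=snapshot("scene");b=snapshot("side")
cv2.imwrite("pics/scene4.png",a[:,:,::-1]);cv2.imwrite("pics/side4.png",b[:,:,::-1])
c=lambda im,x,y:cv2.resize(im[y:y+112,x:x+150],(400,300),interpolation=cv2.INTER_CUBIC)
cv2.imwrite("pics/t4.png",np.hstack([c(a,385,150),c(b,160,262)])[:,:,::-1])
E
```

```text
clock: 13.38
eef_pos: [499.4, 242.0, 110.1]
contact_force: [-0.6, -1.3, 2.2]
eef_pos: [499.4, 242.0, 110.1]
contact_force: [0.1, -0.9, 2.0]
clock: 14.55
eef_pos: [521.8, -11.3, 160.8]
tool_rot: [0.943, 1.355, -0.944]
contact_force: [-0.3, 0.5, -2.5]
finger_gap: 34.0
```

View pics/t4.png

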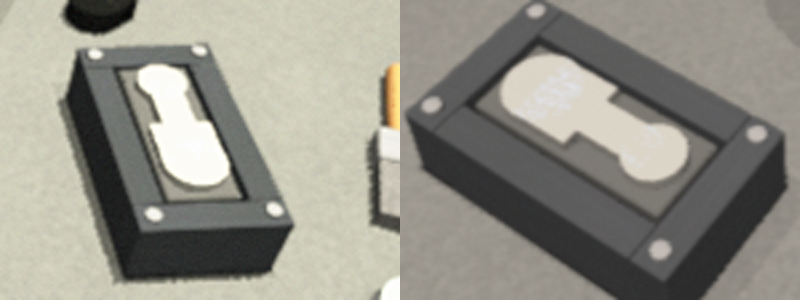

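```bash
python3 - <<'E'
from h import *
A=P("scene");B=P("side")
f=lambda o,s,q:((q[0]+.5)/s-.5+o[0],(q[1]+.5)/s-.5+o[1])
k=lambda a,b:tri(A,B,f((385,150),2.667,a),f((160,262),2.667,b))
for n,r in dict(toe=k((197,164),(141,90)),heel=k((161,82),(253,152)),s1=k((274,209),(32,105)),s2=k((154,214),(137,11)),s3=k((200,50),(260,249)),s4=k((95,54),(357,133))).items(): print(n,np.round(r[0],1),np.round(r[1],1))
E
```

```text
toe [588.4 266.5  63.4] [0.7 0.6]
heel [500.  241.4  66.5] [0.1 0.1]
s1 [624.4 323.   62.8] [0.3 0.3]
s2 [648.3 232.2  63.1] [0.5 0.4]
s3 [446.2 276.5  63.9] [0.3 0.4]
s4 [470.6 185.1  63.4] [0.3 0.3]
```

```bash
cat >fit.py <<'E'
from h import *
from scipy.optimize import least_squares
Ps=[P("scene"),P("side")]
def fit(fs,z0):
    cs=[]
    for fn,(x,y,w,h) in zip(fs,((385,150,140,100),(150,255,160,130))):
        g=cv2.resize(cv2.imread(fn)[y:y+h,x:x+w],None,fx=8,fy=8,interpolation=cv2.INTER_CUBIC)[:,:,0]
        m=(g>(175 if 'scene' in fn else 150)).astype(np.uint8)
        cc=[c for c in cv2.findContours(m,0,cv2.CHAIN_APPROX_NONE)[0]]
        mould=Ps[fn.find('side')>=0]@np.array([545,254,z0,1]);u=(mould[:2]/mould[2]-(x,y)+.5)*8-.5
        c=max((c for c in cc if cv2.pointPolygonTest(c,(float(u[0]),float(u[1])),True)>-60),key=cv2.contourArea)
        cs.append((c,(x,y)))
    a=np.radians(np.linspace(-80,80,25))
    def res(p):
        x,y,th,zt,zh=p;d=np.array([np.cos(th),np.sin(th)]);n=np.array([-d[1],d[0]]);r=[]
        for M,(c,o) in zip(Ps,cs):
            for s,R,z in((1,26,zt),(-1,20.5,zh)):
                xy=np.array([x,y])+s*46*d+R*(s*np.cos(a)[:,None]*d+np.sin(a)[:,None]*n)
                u=np.c_[xy,np.full(25,z),np.ones(25)]@M.T;u=((u[:,:2]/u[:,2:]-o)+.5)*8-.5
                r+=[cv2.pointPolygonTest(c,(float(v[0]),float(v[1])),True)/8 for v in u]
        return np.array(r)
    s=least_squares(res,[543,254,.26,z0,z0],x_scale=[1,1,.01,1,1],diff_step=1e-4,loss='soft_l1')
    print(np.round(s.x,2),'rms px',np.sqrt((res(s.x)**2).mean()).round(2),[cv2.contourArea(c)/64 for c,_ in cs])
E
python3 -c "
from fit import *
fit(('pics/scene0.png','pics/side0.png'),90)
fit(('pics/scene4.png','pics/side4.png'),68)"
```

```text
[5.4329e+02 2.5313e+02 2.6000e-01 9.0670e+01 9.1920e+01] rms px 0.62 [8493.828125, 1593.125]
[5.4356e+02 2.5313e+02 2.6000e-01 6.6690e+01 6.8900e+01] rms px 0.19 [825.765625, 1561.421875]
```

```bash
sed -i 's/(175 if/(TH if/; 1i TH=175' fit.py; python3 -c "
import fit
for t in (195,210,225,240):
  fit.TH=t
  for a,z in((0,90),(4,68)):
    try: fit.fit((f'pics/scene{a}.png',f'pics/side{a}.png'),z)
    except Exception as e: print(t,a,'fail')"
```

```text
[5.4327e+02 2.5310e+02 2.6000e-01 9.0940e+01 9.1610e+01] rms px 0.23 [814.671875, 1593.125]
[5.4355e+02 2.5315e+02 2.6000e-01 6.6960e+01 6.8600e+01] rms px 0.23 [796.7734375, 1561.421875]
[5.4334e+02 2.5310e+02 2.6000e-01 9.1170e+01 9.1080e+01] rms px 0.27 [787.796875, 1593.125]
[5.4358e+02 2.5305e+02 2.6000e-01 6.7150e+01 6.8210e+01] rms px 0.29 [774.0078125, 1561.421875]
[5.4340e+02 2.5298e+02 2.6000e-01 9.1380e+01 9.0590e+01] rms px 0.38 [756.9921875, 1593.125]
[5.4358e+02 2.5296e+02 2.6000e-01 6.7410e+01 6.7910e+01] rms px 0.39 [746.328125, 1561.421875]
[5.4353e+02 2.5284e+02 2.6000e-01 9.1590e+01 9.0040e+01] rms px 0.55 [712.609375, 1593.125]
[5.4364e+02 2.5292e+02 2.6000e-01 6.7680e+01 6.7440e+01] rms px 0.55 [704.59375, 1561.421875]
```

The arc fit across thresholds gives toe ≈67.0–67.7 and heel ≈67.4–68.9, against 68 for flush. The ends have sunk 24 and 23 mm, so the insert is flush. Now I'll put the mallet back.

```bash
python3 -m creep '[[0.1,-0.5,-1,0,0,0,1],[0.1,-0.55,-3,0,0,0,1],[0.1,-0.55,-5.5,0,0,0,1],[0.1,-0.55,-8,0,0,0,1],[0.1,-0.55,-10,0,0,0,1],[0.1,-0.55,-10.7,0,0,0,1],[0.1,-0.55,-10.9,0,0,0,1],[0.1,-0.55,-10.9,0,0,0,1],[0.1,-0.55,-10.9,0,0,0,1]]'|egrep 'clock|eef|force'; for i in 1 2; do python3 -m creep '[[0,0,-0.1,0,0,0,1],[0,0,-0.1,0,0,0,1]]'|egrep 'eef|force'; done
```

```text
clock: 15.4
eef_pos: [523.6, -13.4, 52.7]
contact_force: [-0.4, 0.4, -2.3]
eef_pos: [523.6, -13.6, 51.7]
contact_force: [-0.2, -0.6, -1.9]
eef_pos: [522.8, -13.6, 49.8]
contact_force: [0.1, 0.0, -2.7]
```

```bash
for i in 1 2; do python3 -m creep '[[0,0,-0.1,0,0,0,1],[0,0,-0.1,0,0,0,1]]'|egrep 'eef|force'; done
```

```text
eef_pos: [522.4, -13.5, 48.2]
contact_force: [-0.2, -0.2, -2.0]
eef_pos: [522.6, -13.5, 47.9]
contact_force: [-2.5, 1.4, 4.4]
```

```bash
python3 -m creep '[[0,0,0,0,0,0,0.9],[0,0,0,0,0,0,0.6],[0,0,0,0,0,0,0.4],[0,0,0,0,0,0,0.2],[0,0,0,0,0,0,0],[0,0,0,0,0,0,0],[0,0,0,0,0,0,0],[0,0,0,0,0,0,0],[0,0,1,0,0,0,0],[0,0,3,0,0,0,0],[0,0,6,0,0,0,0],[0,0,9,0,0,0,0],[0,0,12,0,0,0,0],[0,0,15,0,0,0,0],[0,0,17,0,0,0,0],[0,0,18,0,0,0,0],[0,0,18,0,0,0,0],[0,0,18,0,0,0,0]]'
python3 - <<'E'
from h import *
a=snapshot("scene");b=snapshot("side")
cv2.imwrite("pics/scene5.png",a[:,:,::-1]);cv2.imwrite("pics/side5.png",b[:,:,::-1])
c=lambda im,x,y:cv2.resize(im[y:y+150,x:x+200],(400,300),interpolation=cv2.INTER_CUBIC)
cv2.imwrite("pics/t5.png",np.hstack([c(a,270,110),c(b,270,180)])[:,:,::-1])
E
```

```text
clock: 17.57
eef_pos: [522.4, -13.5, 227.1]
tool_rot: [0.94, 1.358, -0.94]
contact_force: [0.2, 0.4, -0.8]
finger_gap: 85.2
```

View pics/t5.png

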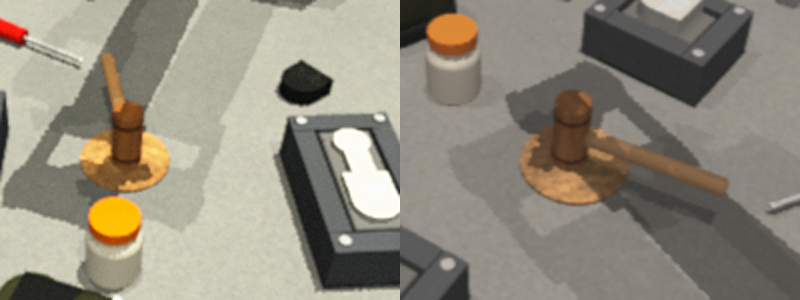

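The mallet stands upright on the pad in both views (head at crop 127,135 and 572,130), and the gripper is clear and open. Handing in.

```bash
python3 -c "
from station import *
print(sign_off())"
```

```text
the job is handed in; nothing more can be done
None
```

I tapped the insert down to about flush with the brown wooden mallet, stood the mallet back upright on its cork pad, and handed in at about 17.7 s of the 51 s allowed. I left the yellow look-alike alone.

- **Taps:** four, alternating toe, heel, toe, heel.
    - **First pair:** these went a little deep. Going by where the mallet next made contact, each end was down about 14 mm after them. Part of that may be the struck end dragging the other, and part the arm settling.
    - **Second pair:** about 7 mm at the toe and 9 mm at the heel.
- **Forces:** the readings I took during contact stayed below about 8 N. I only sampled them at the end of each move.
- **Insert height:** the camera fit put the toe at 66.7–67.7 mm and the heel at 67.4–68.9 mm, where flush is 68 mm. In all they had sunk about 24 and 23 mm.
- **Disagreement:** the arm's own height readings gave the toe at about 68.8 mm, before the last heel tap, and the heel at about 67.2 mm. The two checks differ by 1–2 mm but both put it within about 1.5 mm of flush.
- **Mallet:** comparing wrist pictures after the first two taps showed no slip in the grip. The last pictures show it on its face on the pad, with the gripper open and clear above it.

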